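# Run a fingertip along the stones of a keepsake tray

## Robot

A 6-joint arm with a two-finger parallel gripper is mounted at the origin on the work surface. World frame = base frame: x ahead of the robot, y to its left, z up, the work surface at z = 0. Lengths are in m, angles in degrees, forces in N, time in s.
With the tool pointing down it reaches from about 0.35 to 0.8 m from the base axis. Payload 7.3 kg.
Tool frame: the origin (TCP) lies between the finger pads, 19 mm behind the fingertips; this is the grasp point; z points along the fingers, y is the line along which they close (so a half turn about z gives the same grasp; the last joint's range is limited). The gripper opens to 85 mm and grips with 20 to 120 N. Pads are 22 mm wide; open, the fingers measure 114 mm over their backs; the gripper's body (76 mm by 85 mm) begins 54 mm behind the grasp point. The pads swing forward as they close: fully open they stand 13 mm farther back than shut.
Start: joints at [-71.677, 19.595, 87.324, -0, 73.075, -8.365], TCP at [0.236, -0.469, 0.25] pointing down, gripper open.
Joint ranges: [-145.02, 145.02], [-44.19, 115.74], [2.07, 154.8], [-57.11, 237.11], [16.16, 152.29], [-177.93, 177.93]. Speed limits (degrees/s): [147.25, 147.25, 180, 180, 180, 180].

## Interface

Orientations are given as a 3x3 rotation matrix whose columns are the frame's x, y, z axes.
In Python, from plant import status, imaging, close_job gives the robot as it stands.
- The arm moves only by the tool servo_tool, never from a script. Its argument "moves" is a list of rows, each a list of 5 numbers: the closure, from 0 (fully open) to 1 (shut), then the shift along the world's x, y, z normalised to -1 to 1, where 1 is 0.25 m, then the turn about the world's z normalised to -1 to 1, where 1 is 2 pi rad. A call has 1 to 12 rows; each row is the pose to reach, as a shift and turn from the pose commanded when the call began, turning the shorter way round; what a row does not reach only later rows make up. A row lasts 1/10 s, in which the tool goes at most 50 mm and 8.59 degrees, less where a joint would pass 70% of its speed; a pose out of reach is approached as far as the arm can. A call with a number of a shift or a turn outside -1 to 1 is refused whole. A call with a gripper value outside its range is refused whole. The fingers move at their own pace and stop on an object; the grip force is fixed at half the most. Time passes only in rows, so rows that repeat a pose let the fingers close. It gives the time, the measured TCP pose, the force, the opening and the grip force at its end, in the units of the state.
- status.get_obs(): the state, without advancing time (a new reading comes with each control period).
- imaging.snapshot(name): name is "scene" or "top" or "wrist"; returns a dict with "frame" (400x640x3 uint8, red, green, blue), "fx", "fy", "cx", "cy" (pixels), "k1" (the pictures are not rectified: a ray, as slopes to the right and down, at radius r is drawn at 1 + k1 r^2 times it, then the intrinsics apply), "T" (4x4, takes a point from camera to world coordinates); the wrist camera has in their place "hand_eye" (4x4, takes a point from camera to tool coordinates, whose origin is the TCP and whose axes are the flange's). Camera axes: x right, y down, z forward; pixel columns grow to the right and rows downward; lengths in m; the calibration is good to about 2 mm. A picture is of the moment at which its call begins: read the wrist's pose just before it. There is no depth.
- close_job(): hands the job in; it is judged then, once.
The state is a dict: "time": time; "joints": joint angles; "joint_vel": joint speeds; "joint_torque": joint torques, N m; "position": TCP position; "tool_rot": TCP orientation; "contact_force": force on the tool from outside, world axes, zero at the start; "wrist_torque": the same for the moment, N m; "finger_gap": finger opening in m; "grasp_force": force on a finger pad.
Only numpy, scipy, OpenCV 4.12 (cv2) and the standard library are available. Lean on these libraries where they do the work, as an engineer would, in place of code of your own. Each camera call takes 0.05 s, during which the arm holds its last target. There are 200 camera calls.

## Task

Six push-fit stones stand proud in an S-shaped row on the white ceramic tray: close the fingers and trace along the row with the fingertips, beginning at the orange stone and following the curve to its far end, with light contact that settles every stone fully home in its socket. Keep the fingertips down close over the row until the last stone is in, then draw the hand away. Press lightly, do not lift, tip or shift the tray, pick nothing up, and leave the things on and around the tray where they are.

Things in the scene. Friction and masses are not known exactly. Their poses are not given: they have to be found in the camera images.
- tray: Loose white ceramic tray, gold line round its side: flat slab, no raised rim, 220 mm long (own x), 120 mm wide (own y), round ends, 18 mm thick, 0.95 kg, any yaw; it can slide. Origin: centre of its underside, z up. Six stones stand on top in an S-shaped row along x, 27 mm apart in x, each in a brass-ringed socket. Glaze and stones chip under more than 30 N.
- stone1_top (a point): Top of stone 1 of 6 along the row (orange, the start of the row): round, 24 mm across, sides sloping at 24 degrees to a flat top 6 mm across. This point is the centre of its top and sinks with it: 22.5 mm above the tray's underside when fully proud, 19 mm when home. In the tray's frame at x = -67.5, y = 0.0 mm.
- stone2_top (a point): Top of stone 2 of 6 along the row (sea-green): round, 24 mm across, sides sloping at 24 degrees to a flat top 6 mm across. This point is the centre of its top and sinks with it: 22.5 mm above the tray's underside when fully proud, 19 mm when home. In the tray's frame at x = -40.5, y = -19.0 mm.
- stone3_top (a point): Top of stone 3 of 6 along the row (sea-green): round, 24 mm across, sides sloping at 24 degrees to a flat top 6 mm across. This point is the centre of its top and sinks with it: 22.5 mm above the tray's underside when fully proud, 19 mm when home. In the tray's frame at x = -13.5, y = -11.8 mm.
- stone4_top (a point): Top of stone 4 of 6 along the row (sea-green): round, 24 mm across, sides sloping at 24 degrees to a flat top 6 mm across. This point is the centre of its top and sinks with it: 22.5 mm above the tray's underside when fully proud, 19 mm when home. In the tray's frame at x = 13.5, y = 11.8 mm.
- stone5_top (a point): Top of stone 5 of 6 along the row (sea-green): round, 24 mm across, sides sloping at 24 degrees to a flat top 6 mm across. This point is the centre of its top and sinks with it: 22.5 mm above the tray's underside when fully proud, 19 mm when home. In the tray's frame at x = 40.5, y = 19.0 mm.
- stone6_top (a point): Top of stone 6 of 6 along the row (sea-green, the far end of the row): round, 24 mm across, sides sloping at 24 degrees to a flat top 6 mm across. This point is the centre of its top and sinks with it: 22.5 mm above the tray's underside when fully proud, 19 mm when home. In the tray's frame at x = 67.5, y = 0.0 mm.
- stone1 (a joint): How far stone 1 has been pressed into its socket, m: 0 = fully proud (top 4.5 mm above the tray), 0.0035 = fully home against a hard stop (top 1 mm above the tray). Starts between 0 and 0.0006. Push fit: it moves under about 1.5 N and stays where left, no spring. Counts as home from 0.0025.
- stone2 (a joint): How far stone 2 has been pressed into its socket, m: 0 = fully proud (top 4.5 mm above the tray), 0.0035 = fully home against a hard stop (top 1 mm above the tray). Starts between 0 and 0.0006. Push fit: it moves under about 1.5 N and stays where left, no spring. Counts as home from 0.0025.
- stone3 (a joint): How far stone 3 has been pressed into its socket, m: 0 = fully proud (top 4.5 mm above the tray), 0.0035 = fully home against a hard stop (top 1 mm above the tray). Starts between 0 and 0.0006. Push fit: it moves under about 1.5 N and stays where left, no spring. Counts as home from 0.0025.
- stone4 (a joint): How far stone 4 has been pressed into its socket, m: 0 = fully proud (top 4.5 mm above the tray), 0.0035 = fully home against a hard stop (top 1 mm above the tray). Starts between 0 and 0.0006. Push fit: it moves under about 1.5 N and stays where left, no spring. Counts as home from 0.0025.
- stone5 (a joint): How far stone 5 has been pressed into its socket, m: 0 = fully proud (top 4.5 mm above the tray), 0.0035 = fully home against a hard stop (top 1 mm above the tray). Starts between 0 and 0.0006. Push fit: it moves under about 1.5 N and stays where left, no spring. Counts as home from 0.0025.
- stone6 (a joint): How far stone 6 has been pressed into its socket, m: 0 = fully proud (top 4.5 mm above the tray), 0.0035 = fully home against a hard stop (top 1 mm above the tray). Starts between 0 and 0.0006. Push fit: it moves under about 1.5 N and stays where left, no spring. Counts as home from 0.0025.
- ring: Brass finger ring, 21 mm across, 6 mm high, lying on the tray 50 mm to +x and 37 mm to -y of its centre in the tray's frame (within 4 mm). Origin at the centre of its underside.
- bead_jar: Small glass bead jar, 36 mm across, 36 mm tall, standing on the table beside the tray's +y side, about 35 mm clear of it at most. Origin at the centre of its underside.
- pliers: Red-handled jewellery pliers, 135 mm long, 52 mm wide, 12 mm high, lying on the table along the tray's -y side. Origin at table level, midway along, own x along the pliers.
- polish: Square black varnish bottle with gold cap, 32 mm wide, 88 mm tall. Origin at the centre of its underside.
- bowl: White ceramic bowl, 120 mm across, 45 mm tall. Origin at the centre of its underside.
- glue0: White glue bottle with green cap, 36 mm across, 132 mm tall, to the right of the tray. Origin at the centre of its underside.
- glue1: White glue bottle with orange cap, 36 mm across, 132 mm tall, to the right of the tray. Origin at the centre of its underside.
Not all that is in view belongs to the job. Leave any blue or brown look-alike of the tray alone.

How it is judged:
By the outcome, as a careful person would: the job done as asked, in the order asked, and still so for the second after the job is handed in, with the robot touching nothing.
It also fails if it takes over 48 s, if anything falls off the work surface, if the arm or the gripper's body presses on something with over 40 N, if the wrist force passes 120 N, or if a joint passes its speed limit or range.

## Working session

There is one attempt and no reset: what is moved stays moved. The work goes in short steps, Python scripts to look and compute and a tool call to move; the robot and the scene stay as the last step left them, time stands still between calls to the robot, and variables do not carry over. Pictures are saved under pics/ and viewed, at most 10 in all, crops included, and the job is handed in when it is done.

Besides the shell and the picture viewer there is one more tool, called after ">>>" in YAML: its name, and indented under it one key for each argument. servo_tool: Moves the arm, as the interface text tells. Scaled input: -1 to 1 covers 0.25 m each way for a shift and 2 pi rad each way for a turn. Its arguments: {"type":"object","properties":{"moves":{"type":"array","items":{"type":"array","items":{"type":"number","minimum":-1,"maximum":1}}}},"required":["moves"]}

```bash
mkdir -p pics; cat > h.py <<'E'
import numpy as np, cv2
from plant import status, imaging
def snap(n):
    o=status.get_obs(); s=imaging.snapshot(n)
    if n=='wrist':
        T=np.eye(4);T[:3,:3]=np.array(o['tool_rot']);T[:3,3]=o['position'];s['T']=T@np.array(s['hand_eye'])
    return s
def cam(s):
    K=np.array([[s['fx'],0,s['cx']],[0,s['fy'],s['cy']],[0,0,1.]]);return K,np.array([s['k1'],0,0,0,0.])
def ray(s,uv):
    K,d=cam(s);p=cv2.undistortPoints(np.array([[uv]],float),K,d)[0,0];T=np.array(s['T'])
    return T[:3,3],T[:3,:3]@np.array([p[0],p[1],1])
def onz(s,uv,z):
    c,r=ray(s,uv);return c+r*(z-c[2])/r[2]
def proj(s,P):
    K,d=cam(s);Ti=np.linalg.inv(np.array(s['T']));return cv2.projectPoints(np.atleast_2d(np.array(P,float)),cv2.Rodrigues(Ti[:3,:3])[0],Ti[:3,3],K,d)[0][:,0]
def two(a,ua,b,ub):
    A=0;B=0
    for s,u in((a,ua),(b,ub)):
        c,r=ray(s,u);r=r/np.linalg.norm(r);M=np.eye(3)-np.outer(r,r);A=A+M;B=B+M@c
    return np.linalg.solve(A,B)
E
python3 - <<'E'
from h import *
for n in('top','scene'):
    s=snap(n);cv2.imwrite(f'pics/{n}0.png',s['frame'][:,:,::-1]);np.save(f'{n}0.npy',s,allow_pickle=True)
    print(n,np.round(s['T'],3).tolist(),s['fx'],s['k1'])
o=status.get_obs();print(o)
E
```

```text
top [[0.005, -0.998, 0.065, 0.361], [-1.0, -0.005, 0.003, 0.063], [-0.003, -0.065, -0.998, 1.495], [0.0, 0.0, 0.0, 1.0]] 487.86958526368807 0.01340002779655801
scene [[0.011, 0.731, -0.682, 1.264], [1.0, 0.002, 0.019, 0.039], [0.015, -0.682, -0.731, 0.893], [0.0, 0.0, 0.0, 1.0]] 433.97640518779923 -0.022823388117790715
{'time': 0.1, 'joints': array([-7.16748302e+01,  1.96304337e+01,  8.73700617e+01,  1.72481026e-03,
        7.30763814e+01, -8.36348461e+00]), 'joint_vel': array([-0.02743431, -0.11465552, -0.16376581,  0.015142  , -0.03061459,
        0.05067042]), 'joint_torque': array([ 1.51572847e-03, -4.34444833e+01, -2.46493274e+01, -2.18068731e-04,
        4.64163430e-03, -2.58654188e-05]), 'position': array([ 0.2357373 , -0.46873254,  0.24942399]), 'tool_rot': array([[ 8.93464332e-01,  4.49133979e-01, -3.94520608e-04],
       [ 4.49134096e-01, -8.93463440e-01,  1.28276467e-03],
       [ 2.23643459e-04, -1.32329713e-03, -9.99999099e-01]]), 'contact_force': array([ 0.64927583, -0.60385683, -0.41171453]), 'wrist_torque': array([0.04325204, 0.02724773, 0.00600335]), 'grasp_force': 0.0, 'finger_gap': 0.08558656270682724}
```

View pics/top0.png

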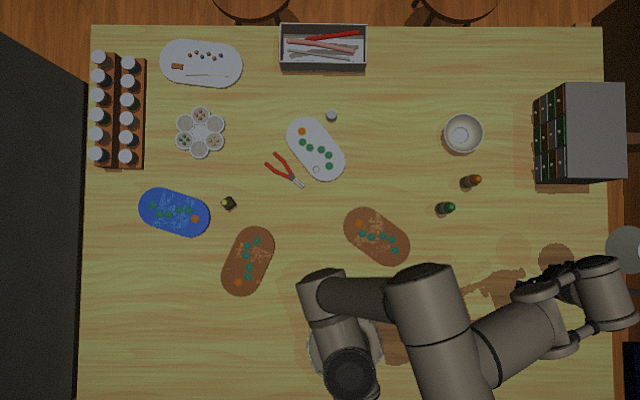

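View pics/scene0.png

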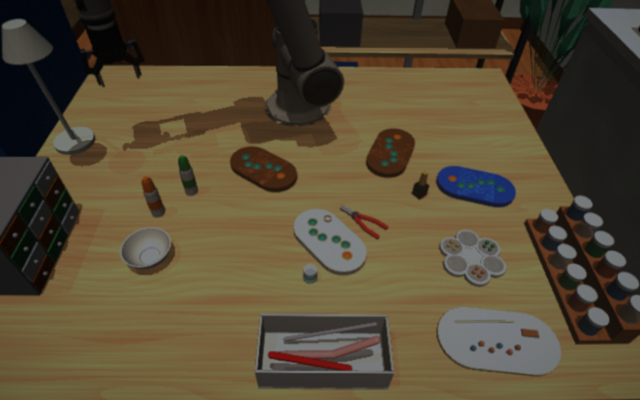

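Candidates for the tray in the top view are the white tray with orange and green stones at (316,149), a white plate with beads at (201,62), a blue look-alike at (174,212), and brown ones at (248,260) and (377,236). I choose (316,149): it is white, has an S of stones with orange at (302,131), and the ring at (316,169). In the scene view it is at (330,240), with orange at (347,255).

```bash
cat > m.py <<'E'
from h import *
L=np.array([[-67.5,0],[-40.5,-19],[-13.5,-11.8],[13.5,11.8],[40.5,19],[67.5,0]])/1000
def blobs(f,box,amin=8):
    x0,y0,x1,y1=box;h=cv2.cvtColor(f[y0:y1,x0:x1].copy(),cv2.COLOR_RGB2HSV)
    g=cv2.inRange(h,(60,100,30),(95,255,255));o=cv2.inRange(h,(5,150,90),(20,255,255))
    out=[]
    for m in(o,g):
        n,l,st,c=cv2.connectedComponentsWithStats(m)
        out.append([(c[i]+[x0,y0],st[i,4]) for i in range(1,n) if st[i,4]>=amin])
    return out
def fit(P):  # planar rigid fit tray->world of row points
    a=L-L.mean(0);b=P[:,:2]-P[:,:2].mean(0)
    th=np.arctan2((a[:,0]*b[:,1]-a[:,1]*b[:,0]).sum(),(a*b).sum())
    R=np.array([[np.cos(th),-np.sin(th)],[np.sin(th),np.cos(th)]])
    c=P[:,:2].mean(0)-R@L.mean(0);return th,R,c,P[:,:2]-(L@R.T+c)
def order(bl):
    o=max(bl[0],key=lambda t:t[1])[0];rest=[g[0] for g in bl[1]];row=[o]
    while rest:
        i=min(range(len(rest)),key=lambda k:np.linalg.norm(rest[k]-row[-1]));row.append(rest.pop(i))
    return np.array(row)
E
python3 - <<'E'
from m import *
t=np.load('top0.npy',allow_pickle=True).item();s=np.load('scene0.npy',allow_pickle=True).item()
bt=blobs(t['frame'],(285,112,348,185));bs=blobs(s['frame'],(290,208,370,275))
print([(np.round(c,1).tolist(),a) for k in bt+bs for c,a in k])
rt,rs=order(bt),order(bs)
if len(rt)==len(rs)==6:
    P=np.array([two(t,a,s,b) for a,b in zip(rt,rs)]);print(P.round(4))
    for Q in(P,np.array([onz(t,a,.021) for a in rt]),np.array([onz(s,a,.021) for a in rs])):
        th,R,c,e=fit(Q);print(np.degrees(th),c,(e*1000).round(1).tolist())
    print('row',(L@R.T+c).round(4).tolist())
cv2.imwrite('pics/crop.png',cv2.resize(t['frame'][105:195,255:355,::-1],None,fx=6,fy=6,interpolation=2))
E
```

```text
[([301.4, 131.0], np.int32(39)), ([302.2, 141.7], np.int32(32)), ([309.3, 147.1], np.int32(31)), ([321.0, 149.4], np.int32(34)), ([328.4, 154.7], np.int32(32)), ([328.8, 165.6], np.int32(35)), ([364.5, 215.0], np.int32(10)), ([364.2, 224.4], np.int32(16)), ([346.6, 254.9], np.int32(49)), ([312.1, 221.8], np.int32(28)), ([313.0, 231.8], np.int32(27)), ([321.8, 236.9], np.int32(29)), ([335.6, 239.0], np.int32(27)), ([344.9, 244.1], np.int32(30))]
[[0.6465 0.1342 0.0203]
 [0.6135 0.1318 0.0202]
 [0.5972 0.1096 0.0195]
 [0.5904 0.0744 0.0193]
 [0.5742 0.052  0.0198]
 [0.5409 0.0502 0.0193]]
-141.48142052939815 [0.59376399 0.09204403] [[-0.1, 0.1], [-0.1, -0.3], [0.2, -0.1], [-0.2, 0.0], [0.3, 0.0], [-0.1, 0.2]]
-141.479929930498 [0.59358907 0.09239063] [[-0.0, 0.3], [-0.1, -0.4], [0.2, 0.2], [-0.3, -0.1], [0.3, -0.3], [-0.1, 0.3]]
-141.31529502135612 [0.5947486  0.09161296] [[-0.5, -0.2], [-0.4, -0.4], [0.4, -0.5], [0.0, 0.2], [0.2, 0.5], [0.2, 0.4]]
row [[0.6474, 0.1338], [0.6145, 0.1318], [0.5979, 0.1093], [0.5916, 0.074], [0.575, 0.0515], [0.5421, 0.0494]]
```

View pics/crop.png

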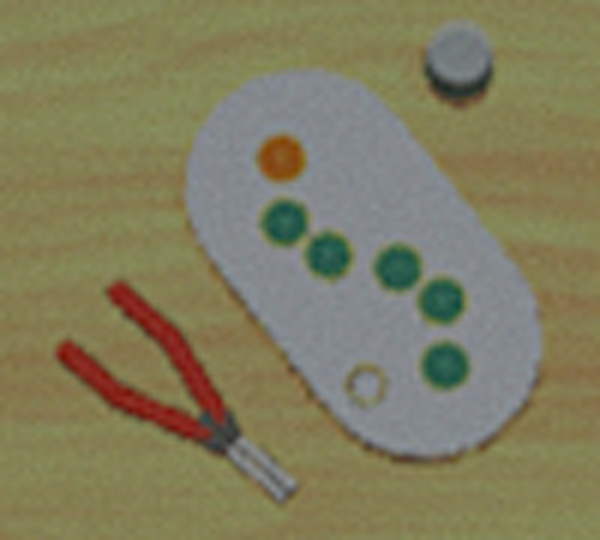

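The crop confirms the choice: a white tray, orange stone at upper left, five green stones in an S, the ring at the lower edge, the pliers on the left and the jar at upper right. The rigid fit residuals are under 0.5 mm. I'm moving over the tray with the fingers closed.

>>> servo_tool:
  moves:
    - [1,0.64,0.96,0,0]
    - [1,0.64,0.96,0,0]
    - [1,0.64,0.96,0,0]
    - [1,0.64,0.96,0,0]
    - [1,0.64,0.96,0,0]
    - [1,0.64,0.96,0,0]
    - [1,0.64,0.96,0,0]

```text
time: 0.8
position: [0.3975, -0.2253, 0.2499]
tool_rot: [[0.891, 0.454, 0.0], [0.454, -0.891, 0.001], [0.001, -0.001, -1.0]]
contact_force: [-0.1, -0.4, 0.4]
finger_gap: -0.0002
grasp_force: 0.0
```

>>> servo_tool:
  moves:
    - [1,0.64,0.96,0,0]
    - [1,0.64,0.96,0,0]
    - [1,0.64,0.96,0,0]
    - [1,0.64,0.96,0,0]
    - [1,0.64,0.96,0,0]
    - [1,0.64,0.96,0,0]
    - [1,0.64,0.96,0,0]

```text
time: 1.5
position: [0.5574, 0.014, 0.2492]
tool_rot: [[0.892, 0.453, -0.0], [0.453, -0.892, 0.001], [0.0, -0.001, -1.0]]
contact_force: [0.0, -0.6, -0.7]
finger_gap: -0.0001
grasp_force: 0.0
```

>>> servo_tool:
  moves:
    - [1,0.152,0.324,0,0]
    - [1,0.152,0.324,0,0]
    - [1,0.152,0.324,0,0]
    - [1,0.152,0.324,0,0]
    - [1,0.152,0.324,0,0]

```text
time: 2.0
position: [0.5934, 0.0904, 0.2497]
tool_rot: [[0.894, 0.448, -0.001], [0.448, -0.894, -0.001], [-0.001, 0.0, -1.0]]
contact_force: [-0.7, -0.4, -0.1]
finger_gap: 0.0001
grasp_force: 0.0
```

```bash
python3 - <<'E'
from m import *
s=snap('wrist');f=s['frame'];cv2.imwrite('pics/w1.png',f[:,:,::-1])
t=np.load('top0.npy',allow_pickle=True).item()
th,R,c,e=fit(np.array([onz(t,a,.021) for a in order(blobs(t['frame'],(285,112,348,185)))]))
W=np.c_[L@R.T+c,np.full(6,.0205)];p=proj(s,W);print(p.round(0).tolist())
b=[[(c,a) for c,a in k if a>400] for k in blobs(f,(0,0,640,400))];print(b)
r=order(b)
if len(r)==6:
    P=np.array([onz(s,a,.0205) for a in r]);th,R,c,e=fit(P);print(P.round(4).tolist(),np.degrees(th),c,(e*1000).round(1).tolist());print((L@R.T+c).round(4).tolist())
o=status.get_obs();print(o['time'],o['position'],o['contact_force'],o['finger_gap'])
E
```

```text
[[311.0, 115.0], [300.0, 144.0], [311.0, 166.0], [336.0, 184.0], [347.0, 204.0], [335.0, 228.0]]
[[(array([ 59.04705882, 325.74529412]), np.int32(1700))], []]
2.05 [0.59346675 0.09032625 0.24997042] [-0.376246    0.86515328 -0.14707789] -6.464538210884005e-05
```

View pics/w1.png

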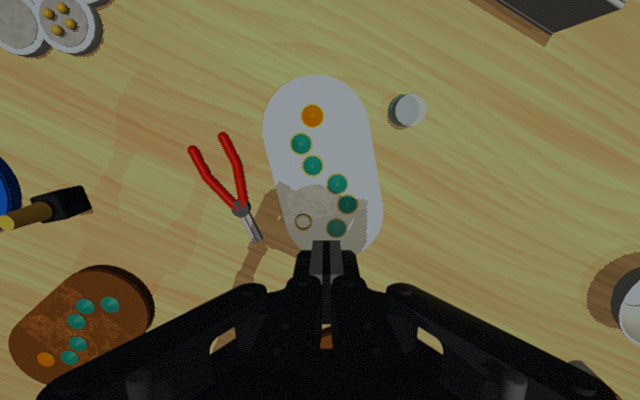

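The wrist view shows the row from orange (312,115) to the last green stone (336,228). That is within about 1 px of the positions projected from the top-view fit. I'll refine from this picture and start the approach.

```bash
python3 - <<'E'
from m import *
s=snap('wrist');f=s['frame']
b=[[(c,a) for c,a in k if a>60] for k in blobs(f,(262,75,385,248))];print([(c.round(1).tolist(),int(a)) for k in b for c,a in k])
r=order(b)
if len(r)==6:
    P=np.array([onz(s,a,.0205) for a in r]);th,R,c,e=fit(P);print(np.degrees(th),c,(e*1000).round(1).tolist());print((L@R.T+c).round(4).tolist())
E
```

```text
[([311.7, 115.7], 332), ([300.8, 143.4], 293), ([312.2, 165.4], 265), ([336.7, 183.6], 270), ([347.1, 203.9], 228), ([335.9, 227.8], 231)]
-141.55027404885914 [0.59427845 0.09186603] [[-0.4, -0.1], [-0.0, -0.4], [0.0, -0.2], [0.0, 0.2], [0.2, 0.3], [0.2, 0.3]]
[[0.6471, 0.1338], [0.6142, 0.1319], [0.5975, 0.1095], [0.591, 0.0742], [0.5744, 0.0518], [0.5414, 0.0499]]
```

>>> servo_tool:
  moves:
    - [1,0.208,0.168,-0.2,0]
    - [1,0.208,0.168,-0.4,0]
    - [1,0.208,0.168,-0.6,0]
    - [1,0.208,0.168,-0.72,0]
    - [1,0.208,0.168,-0.76,0]
    - [1,0.208,0.168,-0.76,0]
    - [1,0.208,0.168,-0.76,0]

```text
time: 2.8
position: [0.6473, 0.1334, 0.0627]
tool_rot: [[0.894, 0.448, 0.004], [0.448, -0.894, 0.0], [0.003, 0.002, -1.0]]
contact_force: [0.3, -0.5, 0.8]
finger_gap: 0.0001
grasp_force: 0.0
```

>>> servo_tool:
  moves:
    - [1,0.004,0,-0.03,0]
    - [1,0.004,0,-0.05,0]
    - [1,0.004,0,-0.06,0]
    - [1,0.004,0,-0.068,0]
    - [1,0.004,0,-0.072,0]
    - [1,0.004,0,-0.074,0]
    - [1,0.004,0,-0.076,0]
    - [1,0.004,0,-0.078,0]
    - [1,0.004,0,-0.08,0]
    - [1,0.004,0,-0.08,0]

```text
time: 3.8
position: [0.6469, 0.134, 0.0401]
tool_rot: [[0.893, 0.449, 0.0], [0.449, -0.893, -0.0], [0.0, 0.0, -1.0]]
contact_force: [-1.2, 0.5, 1.2]
finger_gap: -0.0001
grasp_force: 0.6
```

```bash
python3 -c "
from h import *
o=status.get_obs();print(o['position'],o['contact_force'],o['time'])"
```

```text
[0.64687418 0.13396664 0.04008604] [-1.17862347  0.52801098  1.21118571] 3.8
```

>>> servo_tool:
  moves:
    - [1,0,0,-0.002,0]
    - [1,0,0,-0.004,0]
    - [1,0,0,-0.004,0]

```text
time: 4.1
position: [0.6469, 0.134, 0.039]
tool_rot: [[0.893, 0.449, 0.0], [0.449, -0.893, -0.0], [0.0, 0.0, -1.0]]
contact_force: [-0.9, 0.4, 1.5]
finger_gap: -0.0004
grasp_force: 0.5
```

>>> servo_tool:
  moves:
    - [1,0,0,-0.001,0]
    - [1,0,0,-0.002,0]
    - [1,0,0,-0.002,0]

```text
time: 4.4
position: [0.6468, 0.134, 0.0385]
tool_rot: [[0.893, 0.449, 0.0], [0.449, -0.893, -0.0], [0.0, 0.0, -1.0]]
contact_force: [-0.5, 0.9, 1.0]
finger_gap: 0.0002
grasp_force: 0.5
```

>>> servo_tool:
  moves:
    - [1,0,0,-0.001,0]
    - [1,0,0,-0.002,0]
    - [1,0,0,-0.002,0]

```text
time: 4.7
position: [0.6469, 0.134, 0.038]
tool_rot: [[0.893, 0.449, 0.0], [0.449, -0.893, -0.0], [0.0, 0.0, -1.0]]
contact_force: [-0.8, 0.9, 0.9]
finger_gap: -0.0001
grasp_force: 0.5
```

>>> servo_tool:
  moves:
    - [1,0,0,-0.001,0]
    - [1,0,0,-0.001,0]
    - [1,0,0,-0.001,0]

```text
time: 5.0
position: [0.6469, 0.1339, 0.0378]
tool_rot: [[0.893, 0.449, 0.0], [0.449, -0.893, -0.0], [0.0, 0.0, -1.0]]
contact_force: [-0.3, 0.6, 0.6]
finger_gap: -0.0
grasp_force: 0.7
```

>>> servo_tool:
  moves:
    - [1,0,0,-0.001,0]
    - [1,0,0,-0.001,0]
    - [1,0,0,-0.001,0]

```text
time: 5.3
position: [0.6469, 0.134, 0.0377]
tool_rot: [[0.893, 0.449, 0.0], [0.449, -0.893, -0.0], [0.0, 0.0, -1.0]]
contact_force: [-1.3, 0.2, 3.5]
finger_gap: -0.0001
grasp_force: 1.7
```

Stone 1 is at its stop: TCP z is about 0.0377 and the force rises to 3.5 N. I'll trace on to stone 2 just above that level.

>>> servo_tool:
  moves:
    - [1,0,0,0.004,0]
    - [1,-0.012,-0.001,0.004,0]
    - [1,-0.024,-0.001,0.004,0]
    - [1,-0.036,-0.002,0.004,0]
    - [1,-0.048,-0.003,0.004,0]
    - [1,-0.06,-0.004,0.004,0]
    - [1,-0.07,-0.004,0.004,0]
    - [1,-0.08,-0.005,0.004,0]
    - [1,-0.08,-0.005,0.004,0]

```text
time: 6.2
position: [0.6273, 0.1328, 0.0391]
tool_rot: [[0.893, 0.449, 0.002], [0.449, -0.893, 0.0], [0.002, 0.001, -1.0]]
contact_force: [1.7, 0.7, 0.0]
finger_gap: 0.0003
grasp_force: 1.1
```

>>> servo_tool:
  moves:
    - [1,-0.01,-0.001,0,0]
    - [1,-0.02,-0.001,0,0]
    - [1,-0.03,-0.002,0,0]
    - [1,-0.04,-0.002,0,0]
    - [1,-0.052,-0.003,-0.001,0]
    - [1,-0.052,-0.003,-0.002,0]

```text
time: 6.8
position: [0.6131, 0.1319, 0.0379]
tool_rot: [[0.893, 0.449, -0.001], [0.449, -0.893, -0.0], [-0.001, -0.0, -1.0]]
contact_force: [-0.5, 0.0, 1.2]
finger_gap: -0.0004
grasp_force: 0.7
```

>>> servo_tool:
  moves:
    - [1,0,0,-0.001,0]
    - [1,0,0,-0.001,0]
    - [1,0,0,-0.001,0]

```text
time: 7.1
position: [0.6132, 0.1319, 0.0377]
tool_rot: [[0.893, 0.449, -0.002], [0.449, -0.893, -0.0], [-0.002, -0.001, -1.0]]
contact_force: [-2.8, -1.2, 3.8]
finger_gap: 0.0001
grasp_force: 2.2
```

```bash
python3 - <<'E'
from m import *
t=snap('top');np.save('top1.npy',t,allow_pickle=True)
t0=np.load('top0.npy',allow_pickle=True).item();a=t0['frame'][100:200,240:370];b=t['frame'][100:200,240:370]
cv2.imwrite('pics/t1.png',cv2.resize(np.hstack([a,b])[:,:,::-1],None,fx=3,fy=3))
print(blobs(t['frame'],(285,112,348,185)))
E
```

```text
[[], [(array([309.25      , 145.41666667]), np.int32(12)), (array([328.3030303 , 154.72727273]), np.int32(33)), (array([328.77142857, 165.57142857]), np.int32(35))]]
```

View pics/t1.png

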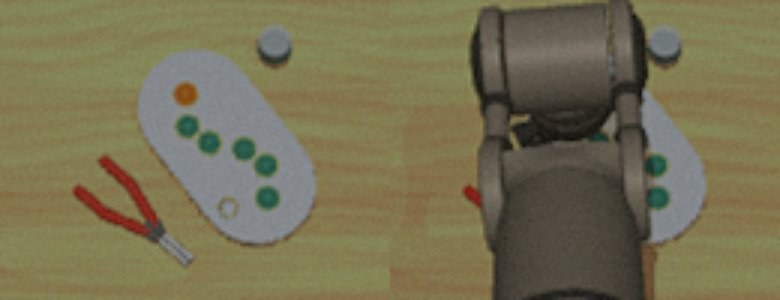

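Right panel: the arm covers part of the tray, but stones 5 and 6 are at the same pixels as before ((328,155) and (329,166)), so the tray has not moved. Next is stone 3.

>>> servo_tool:
  moves:
    - [1,0,0,0.002,0]
    - [1,-0.007,-0.01,0.003,0]
    - [1,-0.015,-0.02,0.003,0]
    - [1,-0.022,-0.03,0.003,0]
    - [1,-0.029,-0.04,0.003,0]
    - [1,-0.037,-0.05,0.003,0]
    - [1,-0.044,-0.06,0.003,0]
    - [1,-0.051,-0.07,0.002,0]
    - [1,-0.059,-0.08,0.002,0]
    - [1,-0.066,-0.09,0.001,0]
    - [1,-0.066,-0.09,0,0]
    - [1,-0.066,-0.09,0,0]

```text
time: 8.35
position: [0.5969, 0.109, 0.0377]
tool_rot: [[0.893, 0.449, -0.001], [0.449, -0.893, -0.001], [-0.001, 0.0, -1.0]]
contact_force: [-0.4, -2.6, 2.8]
finger_gap: -0.0
grasp_force: 1.4
```

>>> servo_tool:
  moves:
    - [1,0,0,0,0]
    - [1,0,0,0,0]

```text
time: 8.55
position: [0.5971, 0.1092, 0.0377]
tool_rot: [[0.893, 0.449, -0.001], [0.449, -0.893, -0.0], [-0.001, 0.0, -1.0]]
contact_force: [-1.3, -2.0, 3.1]
finger_gap: 0.0002
grasp_force: 1.5
```

Stone 3 is at its stop, so on to stone 4.

>>> servo_tool:
  moves:
    - [1,0,0,0.002,0]
    - [1,-0.003,-0.014,0.003,0]
    - [1,-0.006,-0.03,0.003,0]
    - [1,-0.009,-0.045,0.003,0]
    - [1,-0.011,-0.06,0.003,0]
    - [1,-0.014,-0.075,0.003,0]
    - [1,-0.016,-0.09,0.003,0]
    - [1,-0.019,-0.105,0.002,0]
    - [1,-0.022,-0.12,0.002,0]
    - [1,-0.026,-0.141,0.001,0]
    - [1,-0.026,-0.141,0,0]
    - [1,-0.026,-0.141,0,0]

```text
time: 9.75
position: [0.5908, 0.0736, 0.0378]
tool_rot: [[0.894, 0.449, -0.0], [0.449, -0.894, -0.001], [-0.0, 0.0, -1.0]]
contact_force: [0.4, -1.0, 0.6]
finger_gap: -0.0004
grasp_force: 0.8
```

>>> servo_tool:
  moves:
    - [1,0,0,0,0]
    - [1,0,0,0,0]

```text
time: 9.95
position: [0.5908, 0.0741, 0.0377]
tool_rot: [[0.893, 0.449, -0.0], [0.449, -0.893, -0.0], [-0.0, 0.0, -1.0]]
contact_force: [0.7, -0.9, 1.8]
finger_gap: 0.0002
grasp_force: 0.8
```

>>> servo_tool:
  moves:
    - [1,0,0,0.002,0]
    - [1,-0.007,-0.01,0.003,0]
    - [1,-0.015,-0.02,0.003,0]
    - [1,-0.022,-0.03,0.003,0]
    - [1,-0.029,-0.04,0.003,0]
    - [1,-0.037,-0.05,0.003,0]
    - [1,-0.044,-0.06,0.003,0]
    - [1,-0.051,-0.07,0.002,0]
    - [1,-0.059,-0.08,0.002,0]
    - [1,-0.066,-0.09,0.001,0]
    - [1,-0.066,-0.09,0,0]
    - [1,-0.066,-0.09,0,0]

```text
time: 11.15
position: [0.5739, 0.0512, 0.0377]
tool_rot: [[0.893, 0.449, -0.001], [0.449, -0.893, -0.001], [-0.001, 0.0, -1.0]]
contact_force: [-1.6, -2.5, 2.3]
finger_gap: -0.0
grasp_force: 1.3
```

>>> servo_tool:
  moves:
    - [1,0,0,0,0]
    - [1,0,0,0,0]

```text
time: 11.35
position: [0.5741, 0.0515, 0.0377]
tool_rot: [[0.893, 0.449, -0.001], [0.449, -0.893, -0.0], [-0.001, 0.0, -1.0]]
contact_force: [-1.3, -1.3, 2.0]
finger_gap: 0.0
grasp_force: 1.3
```

>>> servo_tool:
  moves:
    - [1,0,0,0.002,0]
    - [1,-0.014,-0.001,0.003,0]
    - [1,-0.028,-0.002,0.003,0]
    - [1,-0.042,-0.003,0.003,0]
    - [1,-0.056,-0.004,0.003,0]
    - [1,-0.07,-0.004,0.003,0]
    - [1,-0.084,-0.005,0.003,0]
    - [1,-0.1,-0.006,0.002,0]
    - [1,-0.116,-0.007,0.002,0]
    - [1,-0.132,-0.008,0.001,0]
    - [1,-0.132,-0.008,0,0]
    - [1,-0.132,-0.008,0,0]

```text
time: 12.55
position: [0.5403, 0.0497, 0.0377]
tool_rot: [[0.893, 0.449, -0.002], [0.449, -0.893, -0.0], [-0.002, -0.001, -1.0]]
contact_force: [-3.1, 0.1, 4.0]
finger_gap: -0.0
grasp_force: 2.2
```

>>> servo_tool:
  moves:
    - [1,0,0,0,0]
    - [1,0,0,0,0]

```text
time: 12.75
position: [0.5404, 0.0497, 0.0376]
tool_rot: [[0.893, 0.449, -0.002], [0.449, -0.893, -0.0], [-0.002, -0.001, -1.0]]
contact_force: [-4.3, -1.1, 7.0]
finger_gap: -0.0001
grasp_force: 2.8
```

All six stones are at their stop. I'm drawing the hand away and checking.

>>> servo_tool:
  moves:
    - [1,0,0,0.02,0]
    - [1,0,0,0.08,0]
    - [1,0,0,0.25,0]
    - [1,0,0,0.45,0]
    - [1,0,0,0.65,0]
    - [1,0,0,0.85,0]
    - [1,0,-0.2,0.85,0]
    - [1,0,-0.4,0.85,0]
    - [1,0,-0.6,0.85,0]
    - [1,0,-0.8,0.85,0]
    - [1,0,-1,0.85,0]
    - [1,0,-1,0.85,0]

```text
time: 13.95
position: [0.541, -0.2064, 0.2499]
tool_rot: [[0.896, 0.443, 0.001], [0.443, -0.896, -0.002], [-0.001, 0.002, -1.0]]
contact_force: [0.4, 0.5, 0.3]
finger_gap: 0.0003
grasp_force: 0.0
```

>>> servo_tool:
  moves:
    - [1,-0.3,-0.4,0,0]
    - [1,-0.3,-0.4,0,0]
    - [1,-0.3,-0.4,0,0]
    - [1,-0.3,-0.4,0,0]
    - [1,-0.3,-0.4,0,0]

```text
time: 14.45
position: [0.4665, -0.3, 0.2504]
tool_rot: [[0.894, 0.448, 0.001], [0.448, -0.894, 0.0], [0.001, 0.0, -1.0]]
contact_force: [0.5, 0.3, -0.2]
finger_gap: -0.0
grasp_force: 0.0
```

```bash
python3 - <<'E'
from m import *
t=snap('top');s=snap('scene');s0=np.load('scene0.npy',allow_pickle=True).item();t0=np.load('top0.npy',allow_pickle=True).item()
def lab(a,b,x):
    for bx,z in(((285,112,348,185),.018),):
        return
for x,n in((t0,'before'),(t,'after')):
    bl=blobs(x['frame'],(285,112,348,185));r=order(bl);print(n,r.round(1).tolist())
    if len(r)==6: th,R,c,e=fit(np.array([onz(x,a,.021) for a in r]));print(np.degrees(th),c)
for x,n in((s0,'s before'),(s,'s after')):
    bl=blobs(x['frame'],(290,208,356,275));print(n,[q[0].round(1).tolist() for k in bl for q in k])
o=status.get_obs();print(o['time'],o['position'],o['contact_force'])
f=lambda x,y0,y1,x0,x1:cv2.resize(x['frame'][y0:y1,x0:x1,::-1],(390,290))
cv2.imwrite('pics/fin.png',np.vstack([np.hstack([f(a,100,195,240,370) for a in(t0,t)]),np.hstack([f(a,200,285,280,400) for a in(s0,s)])]))
E
```

```text
before [[301.4, 131.0], [302.2, 141.7], [309.3, 147.1], [321.0, 149.4], [328.4, 154.7], [328.8, 165.6]]
-141.479929930498 [0.59358907 0.09239063]Traceback (most recent call last):
  File "<stdin>", line 7, in <module>
  File "m.py", line 17, in order
    o=max(bl[0],key=lambda t:t[1])[0];rest=[g[0] for g in bl[1]];row=[o]
      ~~~^^^^^^^^^^^^^^^^^^^^^^^^^
ValueError: max() iterable argument is empty
```

```bash
python3 - <<'E'
from m import *
t=snap('top');s=snap('scene');s0=np.load('scene0.npy',allow_pickle=True).item();t0=np.load('top0.npy',allow_pickle=True).item()
print([(q[0].round(1).tolist(),int(q[1])) for k in blobs(t['frame'],(285,112,348,185),3) for q in k])
for x in(s0,s): print([q[0].round(1).tolist() for k in blobs(x['frame'],(290,208,356,275)) for q in k])
f=lambda x,y0,y1,x0,x1:cv2.resize(x['frame'][y0:y1,x0:x1,::-1],(390,290))
cv2.imwrite('pics/fin.png',np.vstack([np.hstack([f(a,100,195,240,370) for a in(t0,t)]),np.hstack([f(a,200,285,280,400) for a in(s0,s)])]))
E
```

```text
[([301.5, 130.5], 4), ([321.0, 149.2], 4), ([328.5, 154.5], 4), ([328.5, 165.5], 4)]
[[346.6, 254.9], [312.1, 221.8], [313.0, 231.8], [321.8, 236.9], [335.6, 239.0], [344.9, 244.1]]
[[347.1, 254.6]]
```

View pics/fin.png

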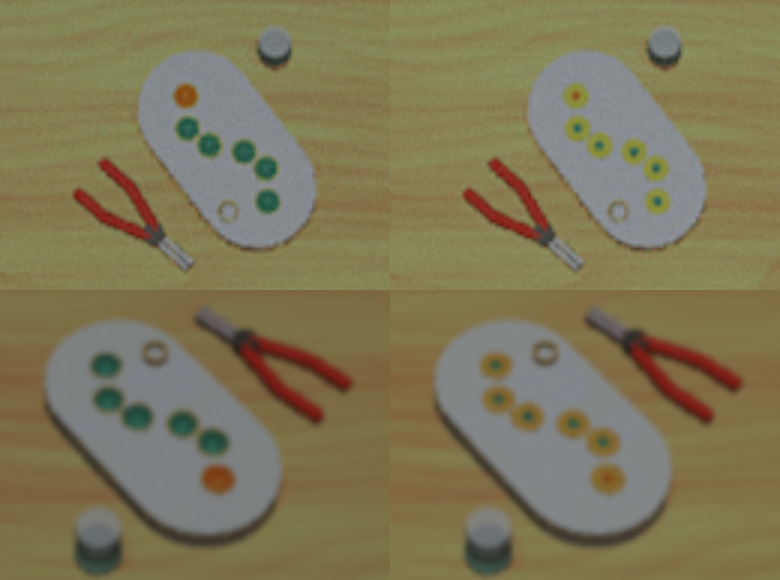

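The before/after picture shows all six stones sunk, with a wide brass ring now visible around each. The tray, ring, jar and pliers are at the same pixels as before. I'm handing the job in.

```bash
python3 -c "
from plant import close_job
print(close_job())"
```

```text
the job is handed in; nothing more can be done
None
```

I traced the row in order from the orange stone with light contact (at most about 7 N read at the wrist), and all six stones look fully home. The tray and the things around it did not visibly move, the hand was clear at about 14.5 s, and the job is handed in.

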